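# Open the cuvette chamber by its release tab

## Robot

A 6-joint arm with a two-finger parallel gripper is mounted at the origin on a cart in front of the work surface, level with it; the furniture and walls round the work are solid. World frame = base frame: x ahead of the robot, y to its left, z up, the work surface at z = 0. Lengths are in mm, angles in degrees, forces in N, time in s.
With the tool pointing down it reaches from about 300 to 850 mm from the base axis. Payload 4.2 kg.
Tool frame: the origin (TCP) lies midway between the tips of the shut fingers; the grasp point (between the pads) lies 19 mm behind it (env.tcp_to_grasp is the distance from the TCP to the grasp point, in mm); z points along the fingers, x is the direction in which the jaws open and shut, and the axes are right-handed (so a half turn about z gives the same grasp; the last joint's range is limited). The gripper opens to 91 mm and grips with 3 to 60 N. Pads are 32 mm wide; open, the fingers measure 118 mm over their backs; the gripper's body (76 mm by 178 mm) begins 60 mm behind the grasp point.
Start: joints at [-70.073, 18.312, 89.639, -0, 72.044, -1.146], TCP at [206.753, -536.56, 213.976] pointing down, gripper open.
Joint ranges: [-177.97, 177.97], [-48.28, 115.42], [12.27, 149.76], [-77.06, 257.06], [2.81, 150.46], [-146.56, 146.56]. Speed limits (degrees/s): [147.25, 147.25, 180, 180, 180, 180].

## Interface

Orientations are given as [roll, pitch, yaw] about the fixed x, y, z axes, in that order (R = Rz(yaw) Ry(pitch) Rx(roll)).
In Python, from workcell import env gives the robot as it stands.
- The arm moves only by the tool drive_tool, never from a script. Its argument "motion" is a list of rows, each a list of 2 entries, a list of its own where there are three numbers: the shift along the world's x, y, z in m, then the turn, a rotation vector about the world's x, y, z in rad. In form: [[[dx, dy, dz], [wx, wy, wz]], ...]. A call has exactly 10 rows; each row shifts and turns the commanded pose from where the row before left it; what a row does not reach is not made up. A row lasts 1/12 s, in which the tool goes at most 41.7 mm and 7.16 degrees, less where a joint would pass 70% of its speed; a pose out of reach is approached as far as the arm can. A call is refused whole if a number of a shift passes 0.0417 or a number of a turn 0.125, either way. A call with a gripper value outside its range is refused whole. "claw" is the opening, from 0 (shut) to 1 (fully open), set as the call begins (left out, the last holds). The fingers move at their own pace and stop on an object; "force" is the grip in N (left out, the last holds). Time passes only in rows, so rows that do not move let the fingers close, or fill a call up. It gives the time, the measured TCP pose, the force and the opening at its end, in the units of the state.
- env.state(): the state, without advancing time (a new reading comes with each control period).
- env.grab_frame(name): name is "scene" or "top" or "wrist"; returns the picture (400x640x3 uint8, red, green, blue); there is no depth.
- env.camera_params(name): a dict with "fov_y" (degrees; the focal length in pixels is half the picture's height over the tangent of half this angle, whatever the lens; pixels are square), "cx", "cy" (the principal point, pixels), "k1" (the pictures are not rectified: a ray, as slopes to the right and down, at radius r is drawn at 1 + k1 r^2 times it, then the intrinsics apply), "pose" (4x4, takes a point from camera to world coordinates). Camera axes: x right, y down, z forward; pixel columns grow to the right and rows downward; lengths in mm; the calibration is good to about 2 mm. A picture is of the moment at which its call begins: read the wrist's pose just before it. camera_params takes no time and is no camera call; for the wrist camera it gives the pose at the moment of the call.
- env.job_done(): hands the job in, once; it reports no verdict.
The state is a dict: "time_s": time; "qpos": joint angles; "qvel": joint speeds; "effort": joint torques, N m; "ee_pos": TCP position; "ee_rot": TCP orientation; "force": force on the tool from outside, world axes, zero at the start; "torque": the same for the moment, N m; "gripper_width": finger opening in mm.
Only numpy, scipy, OpenCV 4.12 (cv2) and the standard library are available. Lean on these libraries where they do the work, as an engineer would, in place of code of your own. Each camera call takes 0.05 s, during which the arm holds its last target.

## Task

Of the two cuvette chambers, open the one with the orange tab: press the tab down with the fingertips so that its lid springs up, then push the lid back until it rests fully open. Leave the blue-tab chamber shut, and do not shift anything else on the bench.

Things in the scene. Friction and masses are not known exactly. Their poses are not given: they have to be found in the camera images.
- orange: cuvette chamber with the orange tab: white housing, black lid, fixed to the worktop. Origin on the worktop; the housing reaches 100 mm to its front, 70 mm to its back and 55 mm to each side. x axis: from front (tab) to back (hinge); z up. Lid top 58 mm, low front deck 28 mm above the worktop. Which chamber is left and which right varies
- orange_press (a point): the place to press: middle of the top of the orange rocker tab, 47 mm above the worktop, in front of the lid. Pad 42 mm (front to back) x 40 mm. Pressed straight down this point sinks 9 mm in all; after about 6 mm (5 N, at most 7 N) the hook lets the lid go. It springs back when let go. The tab's steel hook stands 29 mm behind this point, up to 58 mm above the worktop
- orange_tab (a joint): rocking angle of the orange tab: 0 up, 0.32 fully pressed; the lid is let go at about 0.2
- orange_edge (a point): middle of the lid's front edge, on the axis of a smooth steel rolled edge 9 mm thick and 93 mm long; it moves with the lid, 92.5 mm from the hinge axis. A smooth steel tongue 22 mm wide and 3 mm thick projects 12 mm beyond this point at the lid's lower side
- orange_hinge (a point): the middle of the hinge axis of the lid with the orange tab, 54 mm above the worktop at the back of the housing; the axis runs along the chamber's y axis. The lid is a black slab 8 mm thick and 96 mm wide. Under it, near the right end of the hinge, a thin spring leg that lifts it stands up to 70 mm above the worktop once the lid is let go
- orange_lid (a joint): opening angle of that lid: 0 shut and latched. Let go, it is lifted by a spring to about 0.62 (edge about 108 mm above the worktop) and no further; from there it needs pushing, under 1 N. Upright 1.57; fully open on its stop 1.95. Past upright it falls back to the stop; left short of upright it drops back to about 0.62
- blue: cuvette chamber with the blue tab: white housing, black lid, fixed to the worktop. Origin on the worktop; the housing reaches 100 mm to its front, 70 mm to its back and 55 mm to each side. x axis: from front (tab) to back (hinge); z up. Lid top 58 mm, low front deck 28 mm above the worktop. Which chamber is left and which right varies. Not to be opened
- blue_lid (a joint): opening angle of the lid with the blue tab: 0 shut and latched
- vial_a: 20 ml glass vial with black cap, 27 mm across, 64 mm tall, standing beside the orange-tab chamber; origin at the middle of its underside. A bystander
- vial_b: 20 ml glass vial with white cap, 27 mm across, 64 mm tall, standing on the other side of the orange-tab chamber; origin at the middle of its underside. A bystander
- vial_c: 20 ml glass vial with black cap, 27 mm across, 64 mm tall, standing beside the blue-tab chamber; origin at the middle of its underside. A bystander
- vial_d: 20 ml glass vial with red cap, 27 mm across, 64 mm tall, standing on the other side of the blue-tab chamber; origin at the middle of its underside. A bystander
- beaker: small glass beaker with yellow contents, 57 x 64 x 70 mm, standing between the chambers; origin at the middle of its underside. A bystander
- petri: closed petri dish, 93 mm across, 15 mm tall, lying between the chambers; origin at the middle of its underside. A bystander
- timer: white bench timer, 58 x 66 x 14 mm, lying flat near the robot; origin at the middle of its underside. A bystander

How it is judged:
By the outcome, as a careful person would: the job done as asked, in the order asked, and still so for the second after the job is handed in, with the robot touching nothing.
It also fails if it takes over 40 s, if anything falls off the work surface, if the arm or the gripper's body presses on something with over 40 N, if the wrist force passes 120 N, or if a joint passes its speed limit or range.

## Working session

There is one attempt and no reset: what is moved stays moved. The work goes in short steps, Python scripts to look and compute and a tool call to move; the robot and the scene stay as the last step left them, time stands still between calls to the robot, and variables do not carry over. Pictures are saved under pics/ and viewed, and the job is handed in when it is done.

Besides the shell and the picture viewer there is one more tool, called after "Call:" as name(argument=value, ...) on one line, values as JSON. drive_tool: Moves the arm, as the interface text tells. Its arguments: {"type":"object","properties":{"motion":{"type":"array","items":{"type":"array"}},"claw":{"type":"number"},"force":{"type":"number"}},"required":["motion"]}

```bash
mkdir -p pics; python3 - <<'E'
from workcell import env
import cv2,json
print(env.state())
for n in ["scene","top"]:
    p=env.camera_params(n); print(n,p)
    im=env.grab_frame(n); cv2.imwrite(f"pics/{n}0.png",im[:,:,::-1])
E
```

```text
{'time_s': 0.0, 'qpos': array([-7.00731746e+01,  1.83513685e+01,  8.97065308e+01, -1.74213700e-03,
        7.20435023e+01, -1.14395178e+00]), 'qvel': array([-0.02737618, -0.01112921, -0.04819981,  0.08721064, -0.01128493,
        0.01520988]), 'effort': array([-1.58580511e-03, -4.12464845e+01, -2.31979144e+01,  7.24688522e-02,
        4.57023026e-02, -1.31415800e-04]), 'ee_pos': array([ 206.56207735, -536.07409619,  213.12216818]), 'ee_rot': array([-1.79999632e+02,  1.01414491e-01, -6.89286839e+01]), 'force': array([-0.18510805,  0.91347087,  0.83415147]), 'torque': array([ 0.00078222,  0.00584483, -0.05113906]), 'gripper_width': 91.23303325487787}
scene {'fov_y': 51.17659186346042, 'cx': 323.0291105941694, 'cy': 199.33257073103178, 'k1': 0.03102712807277364, 'pose': array([[-7.60719164e-01, -4.94125770e-01,  4.20887250e-01,
        -5.29509165e+01],
       [-6.48961992e-01,  5.91431001e-01, -4.78599732e-01,
         6.74035615e+02],
       [-1.24373063e-02, -6.37219816e-01, -7.70581741e-01,
         1.04621850e+03],
       [ 0.00000000e+00,  0.00000000e+00,  0.00000000e+00,
         1.00000000e+00]])}
top {'fov_y': 43.27002498169885, 'cx': 320.82456168045417, 'cy': 192.13336888530426, 'k1': -0.05482704119296503, 'pose': array([[-1.37520661e-02, -9.90692464e-01,  1.35422754e-01,
         2.86651509e+02],
       [-9.99872856e-01,  1.47182132e-02,  6.13564002e-03,
         6.36345105e+01],
       [-8.07171329e-03, -1.35321158e-01, -9.90768909e-01,
         1.53984820e+03],
       [ 0.00000000e+00,  0.00000000e+00,  0.00000000e+00,
         1.00000000e+00]])}
```

View pics/scene0.png

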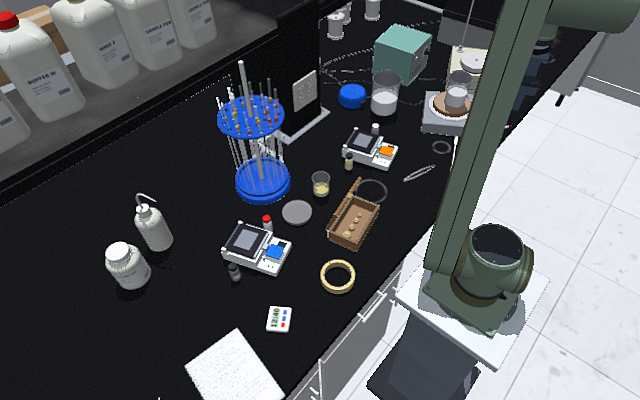

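View pics/top0.png

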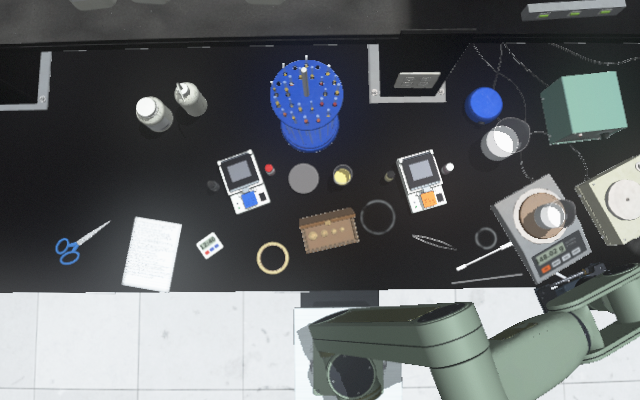

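The orange chamber is at about (421,182) in the top view, with the blue one at (244,182). Next I'll zoom in.

```bash
cat > h.py <<'E'
import numpy as np,cv2
def K(p):
    f=200/np.tan(np.radians(p['fov_y']/2)); return f
def proj(p,P):
    T=np.linalg.inv(p['pose']); c=T[:3,:3]@np.asarray(P,float)+T[:3,3]
    s=c[:2]/c[2]; r2=s@s; s=s*(1+p['k1']*r2); return s*K(p)+[p['cx'],p['cy']]
def back(p,uv,z):
    d=(np.asarray(uv,float)-[p['cx'],p['cy']])/K(p); s=d.copy()
    for _ in range(20): s=d/(1+p['k1']*(s@s))
    r=p['pose'][:3,:3]@np.array([s[0],s[1],1]); o=p['pose'][:3,3]
    return o+r*(z-o[2])/r[2]
E
python3 - <<'E'
import cv2
a=cv2.imread('pics/top0.png')[140:225,375:470]; cv2.imwrite('pics/top0z.png',cv2.resize(a,None,fx=7,fy=7,interpolation=cv2.INTER_CUBIC)[:600])
a=cv2.imread('pics/scene0.png')[115:180,330:410]; cv2.imwrite('pics/scene0z.png',cv2.resize(a,None,fx=9,fy=9,interpolation=cv2.INTER_CUBIC))
E
```

```text
(no output)
```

View pics/top0z.png

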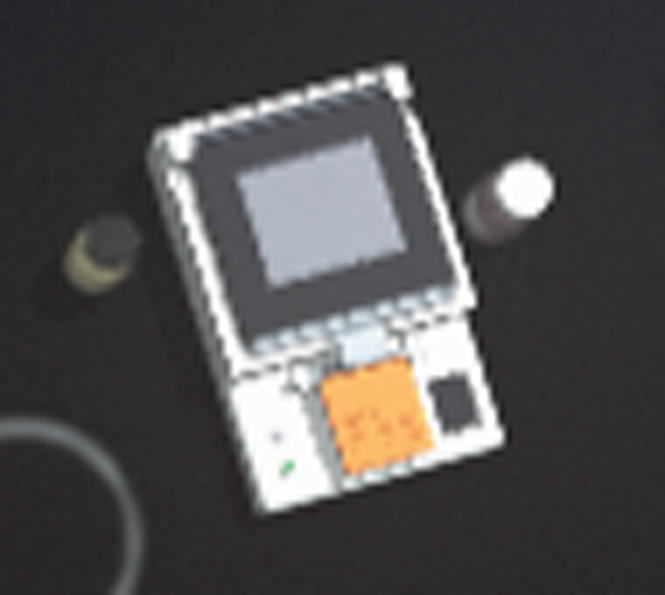

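View pics/scene0z.png

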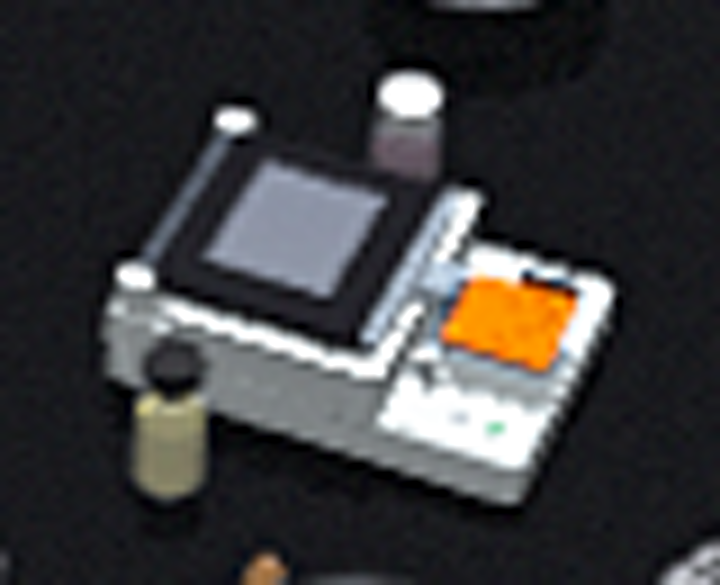

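```bash
python3 - <<'E'
from workcell import env
from h import *
pt=env.camera_params('top'); ps=env.camera_params('scene')
def T(u,v): return ((u+.5)/7-.5+375,(v+.5)/7-.5+140)
def S(u,v): return ((u+.5)/9-.5+330,(v+.5)/9-.5+115)
print('top')
for n,q,z in [('FL',(262,513),28),('FR',(503,437),28),('padBL',(320,378),47),('padBR',(410,358),47),('padFR',(432,448),47),('padFL',(348,475),47),('padc',(377,415),47),('backL',(160,140),56),('backR',(400,70),56),('lidFL',(250,352),58),('lidFR',(468,290),58),('vial_a',(110,240),64),('vial_b',(525,188),64)]:
    print(n,back(pt,T(*q),z).round(1))
print('scene')
for n,q,z in [('FL',(520,470),28),('FR',(612,285),28),('padBL',(440,335),47),('padBR',(480,275),47),('padFR',(578,295),47),('padFL',(545,368),47),('padc',(510,320),47)]:
    print(n,back(ps,S(*q),z).round(1))
for nm in ['scene','top']:
    im=cv2.imread(f'pics/{nm}0.png'); h=cv2.cvtColor(im,cv2.COLOR_BGR2HSV)
    m=cv2.inRange(h,(8,120,150),(22,255,255)); n,l,s,c=cv2.connectedComponentsWithStats(m)
    for i in range(1,n):
        if s[i,4]>40: print(nm,s[i],c[i],back(pt if nm=='top' else ps,c[i],47).round(1))
E
```

```text
top
FL [ 426.3 -200.6   28. ]
FR [ 457.6 -306.2   28. ]
padBL [ 481.9 -224.3   47. ]
padBR [ 490.  -263.2   47. ]
padFR [ 451.2 -270.9   47. ]
padFL [ 440.2 -234.6   47. ]
padc [ 465.7 -248.    47. ]
backL [ 584.6 -158.1   56. ]
backR [ 613.7 -262.6   56. ]
lidFL [ 492.1 -192.9   58. ]
lidFR [ 517.3 -286.9   58. ]
vial_a [ 540.1 -134.2   64. ]
vial_b [ 560.  -311.9   64. ]
scene
FL [ 429.3 -205.6   28. ]
FR [ 459.3 -311.    28. ]
padBL [ 484.3 -228.3   47. ]
padBR [ 491.8 -265.    47. ]
padFR [ 456.6 -279.7   47. ]
padFL [ 443.6 -239.    47. ]
padc [ 468.7 -251.9   47. ]
scene [379 146  15  10 104] [386.18269231 150.15384615] [ 468.6 -251.6   47. ]
top [421 191  16  16 175] [428.14285714 198.69142857] [ 466.2 -247.2   47. ]
top [542 265   9   8  43] [545.69767442 268.46511628] [ 253.3 -588.    47. ]
```

Estimates so far: chamber yaw about 16.5°, press point about (467,−249.5). I'll shut the fingers and move closer at height, so the wrist camera can refine this.

Call:
drive_tool(motion=[[[0.008, 0.009, 0.002], [0, 0, -0.008]], [[0.022, 0.025, 0.004], [0, 0, -0.008]], [[0.025, 0.027, 0.004], [0, 0, -0.008]], [[0.025, 0.027, 0.004], [0, 0, -0.008]], [[0.025, 0.027, 0.004], [0, 0, -0.008]], [[0.025, 0.027, 0.004], [0, 0, -0.008]], [[0.025, 0.027, 0.004], [0, 0, -0.008]], [[0.025, 0.027, 0.004], [0, 0, -0.008]], [[0.018, 0.018, 0.0], [0, 0, -0.008]], [[0.004, 0.004, 0], [0, 0, -0.008]]], claw=0, force=20)

```text
time_s: 0.93
ee_pos: [411.0, -315.7, 243.9]
ee_rot: [-179.9, 0.0, -73.3]
force: [0.2, -1.0, -0.5]
gripper_width: 27.3
```

```bash
python3 - <<'E'
from workcell import env
import cv2,json
p=env.camera_params('wrist');im=env.grab_frame('wrist'); cv2.imwrite(f"pics/w1.png",im[:,:,::-1])
import pickle; pickle.dump(p,open('w1.pkl','wb'))
s=env.state();print(s['time_s'],s['ee_pos'],s['ee_rot'],s['gripper_width'],s['force']); print(p)
E
```

```text
0.9833 [ 410.33676582 -316.45132833  243.68699168] [-1.79977896e+02  4.60568307e-02 -7.33338157e+01] 23.06014953173472 [0.99209052 0.07488957 0.38676113]
{'fov_y': 69.19772847103924, 'cx': 320.78544035886233, 'cy': 198.81429195077638, 'k1': -0.04274460811359174, 'pose': array([[ 2.85742831e-01, -9.25566543e-01, -2.48349772e-01,
         4.80757106e+02],
       [-9.58305448e-01, -2.76333322e-01, -7.27362637e-02,
        -2.94893021e+02],
       [-1.30506544e-03,  2.58778806e-01, -9.65935726e-01,
         4.14427031e+02],
       [ 0.00000000e+00,  0.00000000e+00,  0.00000000e+00,
         1.00000000e+00]])}
```

View pics/w1.png

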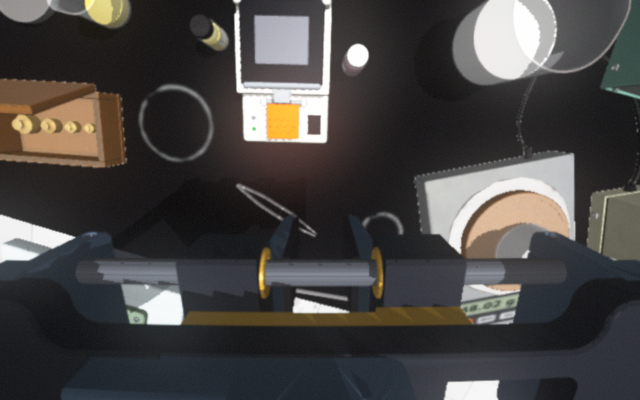

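The wrist view shows the orange pad centred near (283,121) and the deck's front corners at about (243,140) and (327,143). I'll zoom in and measure.

```bash
python3 - <<'E'
from h import *
import pickle
p=pickle.load(open('w1.pkl','rb'))
im=cv2.imread('pics/w1.png'); a=im[0:155,225:345]; cv2.imwrite('pics/w1z.png',cv2.resize(a,None,fx=3.8,fy=3.8,interpolation=cv2.INTER_CUBIC))
h=cv2.cvtColor(im,cv2.COLOR_BGR2HSV)
m=cv2.inRange(h,(8,150,150),(22,255,255)); m[:, :255]=0;m[:,310:]=0;m[160:]=0
n,l,s,c=cv2.connectedComponentsWithStats(m)
for i in range(1,n):
    if s[i,4]>100: print(s[i],c[i],back(p,c[i],47).round(1)); r=cv2.minAreaRect(np.argwhere(l==i)[:,::-1].astype(np.float32)); print(r,[back(p,q,47).round(1) for q in cv2.boxPoints(r)])
E
```

```text
[ 267  104   32   35 1025] [282.41853659 120.58731707] [ 468.1 -249.    47. ]
((282.0577087402344, 120.76858520507812), (30.949480056762695, 34.047760009765625), 1.9091525077819824) [array([ 442.8, -234.5,   47. ]), array([ 482.7, -226. ,   47. ]), array([ 492.1, -262.3,   47. ]), array([ 452.6, -271.8,   47. ])]
```

View pics/w1z.png

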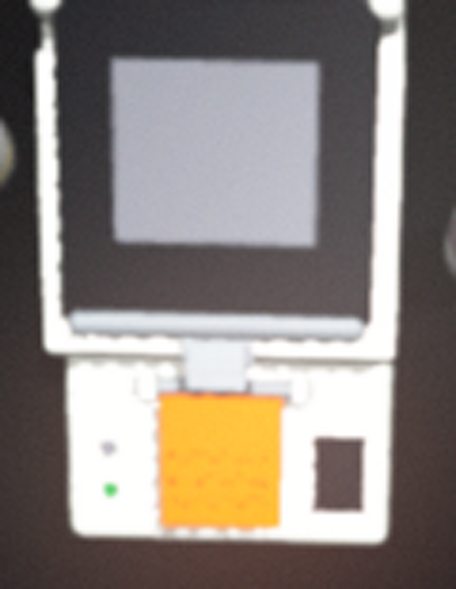

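```bash
python3 - <<'E'
from h import *
import pickle
p=pickle.load(open('w1.pkl','rb'))
Z=lambda u,v:((u+.5)/3.8-.5+225,(v+.5)/3.8-.5)
a={}
for n,q,z in [('FL',(71,540),28),('FR',(388,542),28),('eL',(70,320),56),('eR',(363,326),56),('padFL',(159,526),47),('padFR',(280,526),47),('padBL',(160,395),47),('padBR',(282,395),47),('hkL',(185,390),54),('hkR',(247,390),54),('scrL',(113,58),58),('scrR',(318,62),58),('scrFL',(113,242),58),('scrFR',(317,246),58)]:
    a[n]=back(p,Z(*q),z); print(n,a[n].round(1))
def yaw(l,r):
    d=a[l]-a[r]; return np.degrees(np.arctan2(d[1],d[0]))-90, np.hypot(*d[:2])
for l,r in [('FL','FR'),('eL','eR'),('padFL','padFR'),('padBL','padBR'),('scrL','scrR'),('scrFL','scrFR')]: print(l,yaw(l,r), ((a[l]+a[r])/2).round(1))
E
```

```text
FL [ 426.8 -204.    28. ]
FR [ 457.3 -309.5   28. ]
eL [ 495.8 -195.2   56. ]
eR [ 519.5 -282.1   56. ]
padFL [ 442.1 -235.3   47. ]
padFR [ 453.3 -273.4   47. ]
padBL [ 482.1 -225.6   47. ]
padBR [ 493.1 -263.    47. ]
hkL [ 485.8 -234.    54. ]
hkR [ 491.3 -252.7   54. ]
scrL [ 570.1 -191.    58. ]
scrR [ 585.7 -248.7   58. ]
scrFL [ 521.1 -203.1   58. ]
scrFR [ 537.2 -262.4   58. ]
FL (np.float64(16.133919964029815), np.float64(109.85583825724807)) [ 442.1 -256.7   28. ]
eL (np.float64(15.228820426965584), np.float64(90.07693180056499)) [ 507.7 -238.6   56. ]
padFL (np.float64(16.472490961310356), np.float64(39.730528349377614)) [ 447.7 -254.3   47. ]
padBL (np.float64(16.393091674034153), np.float64(38.98008051097065)) [ 487.6 -244.3   47. ]
scrL (np.float64(15.147134972423544), np.float64(59.77739366771948)) [ 577.9 -219.9   58. ]
scrFL (np.float64(15.236520001105731), np.float64(61.425333305211076)) [ 529.2 -232.8   58. ]
```

Call:
drive_tool(motion=[[[0.003, 0.004, -0.005], [0, 0, 0]], [[0.006, 0.008, -0.015], [0, 0, 0]], [[0.006, 0.008, -0.02], [0, 0, 0]], [[0.006, 0.008, -0.02], [0, 0, 0]], [[0.006, 0.008, -0.02], [0, 0, 0]], [[0.006, 0.008, -0.02], [0, 0, 0]], [[0.006, 0.008, -0.02], [0, 0, -0.008]], [[0.006, 0.008, -0.02], [0, 0, -0.008]], [[0.004, 0.004, -0.015], [0, 0, 0]], [[0.001, 0.001, -0.008], [0, 0, 0]]], claw=0)

```text
time_s: 1.82
ee_pos: [457.0, -253.4, 78.5]
ee_rot: [179.8, 0.2, -74.5]
force: [-0.6, -0.4, -0.3]
gripper_width: 0.5
```

```bash
python3 - <<'E'
from workcell import env
import cv2
im=env.grab_frame('wrist'); cv2.imwrite(f"pics/w2.png",im[:,:,::-1])
s=env.state();print(s['time_s'],s['ee_pos'],s['ee_rot'],s['gripper_width'],s['force'])
E
```

```text
1.8667 [ 456.68549891 -253.27635059   77.92043523] [179.76152637   0.21267658 -74.46813945] 0.5449775452700136 [-0.35757199  0.65901119  0.07992686]
```

View pics/w2.png

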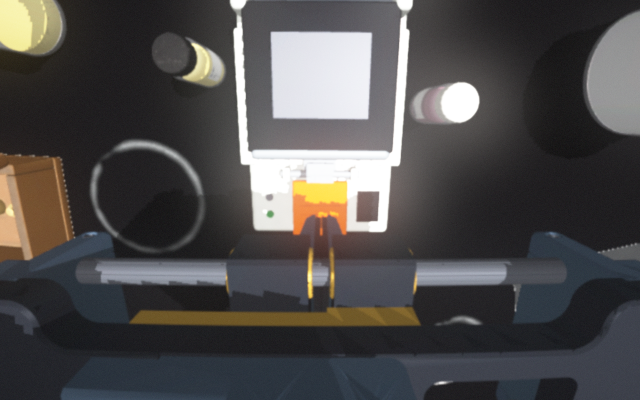

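The fingers line up laterally with the pad: tips at column 322, pad centre 320. Now descending to just above the pad, shifted slightly back.

Call:
drive_tool(motion=[[[0.001, 0, -0.003], [0, 0, 0]], [[0.001, 0.0005, -0.005], [0, 0, 0]], [[0.001, 0.0005, -0.005], [0, 0, 0]], [[0.001, 0, -0.005], [0, 0, 0]], [[0, 0, -0.004], [0, 0, 0]], [[0, 0, -0.003], [0, 0, 0]], [[0, 0, -0.002], [0, 0, 0]], [[0, 0, -0.001], [0, 0, 0]], [[0, 0, 0], [0, 0, 0]], [[0, 0, 0], [0, 0, 0]]])

```text
time_s: 2.7
ee_pos: [462.9, -252.6, 53.1]
ee_rot: [-180.0, -0.0, -74.4]
force: [-0.0, 0.1, 0.0]
gripper_width: 0.5
```

Call:
drive_tool(motion=[[[0, 0, -0.001], [0, 0, 0]], [[0, 0, -0.001], [0, 0, 0]], [[0, 0, -0.001], [0, 0, 0]], [[0, 0, -0.001], [0, 0, 0]], [[0, 0, -0.001], [0, 0, 0]], [[0, 0, -0.001], [0, 0, 0]], [[0, 0, 0], [0, 0, 0]], [[0, 0, 0], [0, 0, 0]], [[0, 0, 0], [0, 0, 0]], [[0, 0, 0], [0, 0, 0]]])

```text
time_s: 3.53
ee_pos: [462.7, -252.6, 47.2]
ee_rot: [-180.0, -0.0, -74.4]
force: [-1.6, 1.0, 4.4]
gripper_width: 0.6
```

Call:
drive_tool(motion=[[[0, 0, -0.001], [0, 0, 0]], [[0, 0, -0.001], [0, 0, 0]], [[0, 0, -0.001], [0, 0, 0]], [[0, 0, -0.001], [0, 0, 0]], [[0, 0, 0], [0, 0, 0]], [[0, 0, 0], [0, 0, 0]], [[0, 0, 0], [0, 0, 0]], [[0, 0, 0], [0, 0, 0]], [[0, 0, 0], [0, 0, 0]], [[0, 0, 0], [0, 0, 0]]])

```text
time_s: 4.37
ee_pos: [461.1, -253.0, 44.0]
ee_rot: [179.8, -0.0, -74.4]
force: [-8.2, -1.0, 13.3]
gripper_width: 0.4
```

```bash
python3 - <<'E'
from workcell import env
import cv2
im=env.grab_frame('wrist'); cv2.imwrite(f"pics/w3.png",im[:,:,::-1])
s=env.state();print(s['time_s'],s['ee_pos'],s['force'])
E
```

```text
4.4167 [ 461.12039757 -253.03720989   44.01013579] [-7.49133448 -1.17493251 12.53098161]
```

View pics/w3.png

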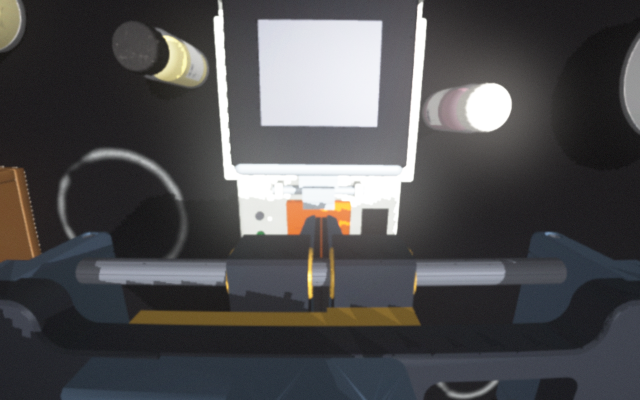

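Force is 13 N at only about 4 mm of sink. The tip's rear edge bears close to the rocker's pivot, which gives poor leverage. I'll lift, shift about 9 mm forward and press again.

Call:
drive_tool(motion=[[[0, 0, 0.004], [0, 0, 0]], [[0, 0, 0.004], [0, 0, 0]], [[-0.002, -0.0005, 0.002], [0, 0, 0]], [[-0.003, -0.001, 0], [0, 0, 0]], [[-0.003, -0.001, 0], [0, 0, 0]], [[-0.001, 0, 0], [0, 0, 0]], [[0, 0, -0.002], [0, 0, 0]], [[0, 0, -0.002], [0, 0, 0]], [[0, 0, -0.001], [0, 0, 0]], [[0, 0, 0], [0, 0, 0]]])

```text
time_s: 5.25
ee_pos: [453.6, -254.9, 47.5]
ee_rot: [180.0, 0.0, -74.4]
force: [-0.8, -0.6, -0.0]
gripper_width: 0.6
```

Call:
drive_tool(motion=[[[0, 0, -0.001], [0, 0, 0]], [[0, 0, -0.001], [0, 0, 0]], [[0, 0, -0.001], [0, 0, 0]], [[0, 0, -0.001], [0, 0, 0]], [[0, 0, -0.001], [0, 0, 0]], [[0, 0, -0.001], [0, 0, 0]], [[0, 0, 0], [0, 0, 0]], [[0, 0, 0], [0, 0, 0]], [[0, 0, 0], [0, 0, 0]], [[0, 0, 0], [0, 0, 0]]])

```text
time_s: 6.08
ee_pos: [452.4, -255.4, 42.5]
ee_rot: [179.9, 0.0, -74.4]
force: [-5.2, -1.6, 8.1]
gripper_width: 0.5
```

Call:
drive_tool(motion=[[[0, 0, -0.001], [0, 0, 0]], [[0, 0, -0.001], [0, 0, 0]], [[0, 0, 0], [0, 0, 0]], [[0, 0, 0], [0, 0, 0]], [[0, 0, 0], [0, 0, 0]], [[0, 0, 0], [0, 0, 0]], [[0, 0, 0], [0, 0, 0]], [[0, 0, 0], [0, 0, 0]], [[0, 0, 0], [0, 0, 0]], [[0, 0, 0], [0, 0, 0]]])

```text
time_s: 6.92
ee_pos: [451.9, -255.5, 40.6]
ee_rot: [179.8, 0.0, -74.4]
force: [-7.5, -2.6, 8.4]
gripper_width: 0.4
```

```bash
python3 - <<'E'
from workcell import env
import cv2
im=env.grab_frame('wrist'); cv2.imwrite(f"pics/w4.png",im[:,:,::-1])
s=env.state();print(s['time_s'],s['ee_pos'],s['force'])
E
```

```text
6.9667 [ 451.91355271 -255.49806819   40.58225809] [-7.22812723 -1.89926764  9.19057384]
```

View pics/w4.png

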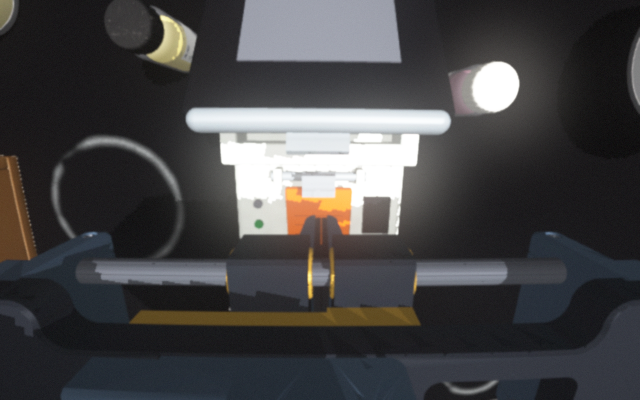

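The lid has sprung up: its front edge is now at row 120, columns 190–448. I'll lift to about z 93 and then advance toward the lid edge.

Call:
drive_tool(motion=[[[0, 0, 0.004], [0, 0, 0]], [[0, 0, 0.008], [0, 0, 0]], [[0, 0, 0.012], [0, 0, 0]], [[0, 0, 0.012], [0, 0, 0]], [[0.002, 0.0005, 0.01], [0, 0, 0]], [[0.008, 0.0022, 0.005], [0, 0, 0]], [[0.01, 0.003, 0.002], [0, 0, 0]], [[0.01, 0.003, 0], [0, 0, 0]], [[0.005, 0.0015, 0], [0, 0, 0]], [[0.001, 0.0005, 0], [0, 0, 0]]])

```text
time_s: 7.8
ee_pos: [491.0, -243.7, 92.3]
ee_rot: [180.0, 0.0, -74.4]
force: [0.1, -0.8, 0.3]
gripper_width: 0.1
```

```bash
python3 - <<'E'
from workcell import env
import cv2
s=env.state();print(s['time_s'],s['ee_pos'],s['force'])
im=env.grab_frame('wrist'); cv2.imwrite(f"pics/w5.png",im[:,:,::-1])
im=env.grab_frame('scene'); cv2.imwrite(f"pics/s5.png",cv2.resize(im[70:220,280:480,::-1],None,fx=4,fy=4))
E
```

```text
7.8 [ 491.02262765 -243.73669663   92.25355056] [ 0.09768422 -0.76079133  0.26648074]
```

View pics/w5.png

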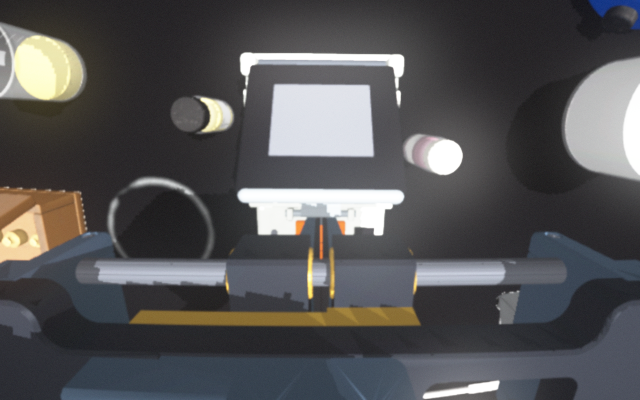

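View pics/s5.png

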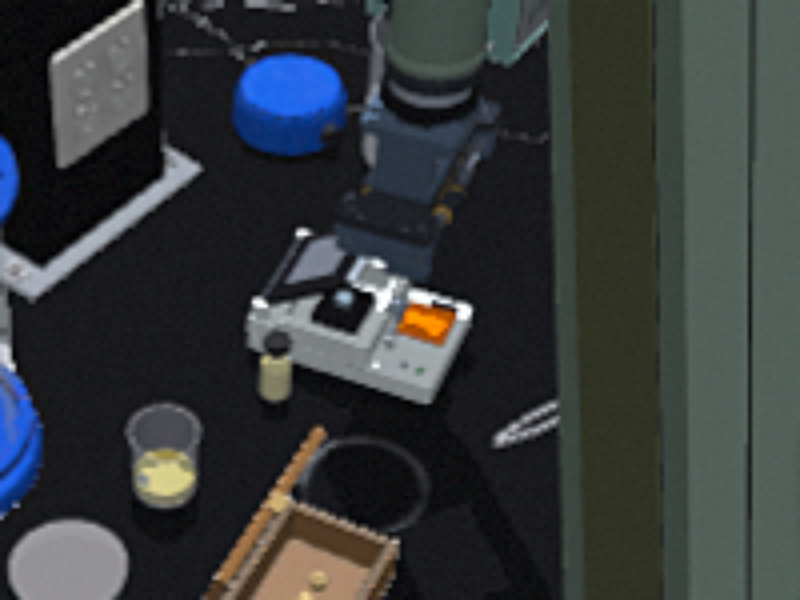

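The lid is standing at its sprung angle and nothing is touching it. Now pushing the edge back, rising along its arc.

Call:
drive_tool(motion=[[[0.003, 0.0008, 0], [0, 0, 0]], [[0.0035, 0.001, 0.002], [0, 0, 0]], [[0.0045, 0.0013, 0.005], [0, 0, 0]], [[0.0045, 0.0013, 0.005], [0, 0, 0]], [[0.0045, 0.0013, 0.005], [0, 0, 0]], [[0.0045, 0.0013, 0.005], [0, 0, 0]], [[0.0045, 0.0013, 0.004], [0, 0, 0]], [[0.0045, 0.0013, 0.004], [0, 0, 0]], [[0.003, 0.001, 0.002], [0, 0, 0]], [[0.001, 0, 0.001], [0, 0, 0]]])

```text
time_s: 8.73
ee_pos: [528.2, -233.6, 126.5]
ee_rot: [-179.9, -0.0, -74.4]
force: [-0.3, -0.0, 0.6]
gripper_width: 0.4
```

```bash
python3 - <<'E'
from workcell import env
import cv2
s=env.state();print(s['time_s'],s['ee_pos'],s['force'])
im=env.grab_frame('wrist'); cv2.imwrite(f"pics/w6.png",im[:,:,::-1])
im=env.grab_frame('scene'); cv2.imwrite(f"pics/s6.png",cv2.resize(im[70:220,280:480,::-1],None,fx=4,fy=4))
E
```

```text
8.7333 [ 528.15391118 -233.63177361  126.46147256] [-0.28276587 -0.00684046  0.58064569]
```

View pics/w6.png

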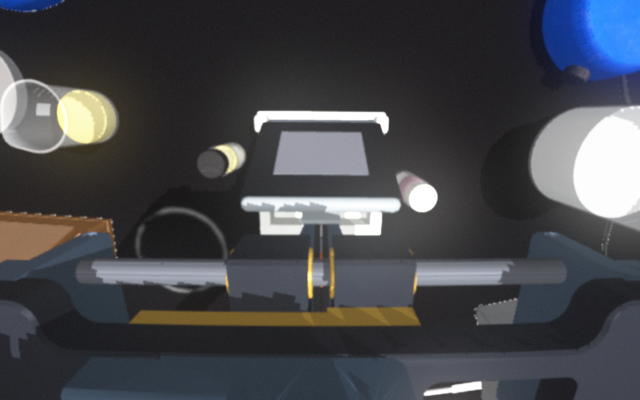

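View pics/s6.png

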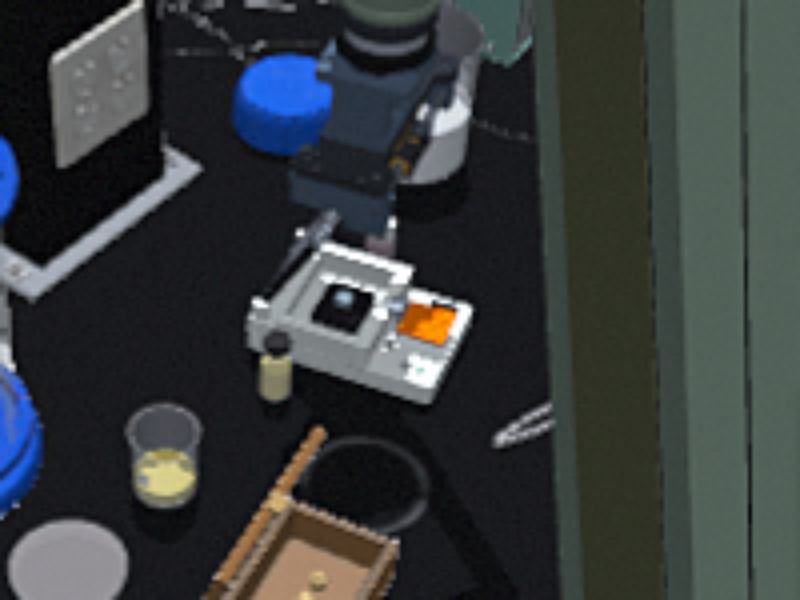

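The lid is following the finger and has risen to roughly 1 rad. I'll continue the arc.

Call:
drive_tool(motion=[[[0.003, 0.0008, 0.001], [0, 0, 0]], [[0.0045, 0.0013, 0.002], [0, 0, 0]], [[0.0045, 0.0013, 0.002], [0, 0, 0]], [[0.0045, 0.0013, 0.002], [0, 0, 0]], [[0.0045, 0.0013, 0.002], [0, 0, 0]], [[0.0045, 0.0013, 0.001], [0, 0, 0]], [[0.0045, 0.0013, 0.001], [0, 0, 0]], [[0.0045, 0.0013, 0.001], [0, 0, 0]], [[0.0045, 0.0013, 0], [0, 0, 0]], [[0.003, 0.0008, 0], [0, 0, 0]]])

```text
time_s: 9.67
ee_pos: [570.0, -221.5, 138.0]
ee_rot: [-180.0, -0.0, -74.4]
force: [-0.2, -1.2, 0.5]
gripper_width: 0.4
```

```bash
python3 - <<'E'
from workcell import env
import cv2
s=env.state();print(s['time_s'],s['ee_pos'],s['force'])
im=env.grab_frame('wrist'); cv2.imwrite(f"pics/w7.png",im[:,:,::-1])
im=env.grab_frame('scene'); cv2.imwrite(f"pics/s7.png",cv2.resize(im[70:220,280:480,::-1],None,fx=4,fy=4))
E
```

```text
9.6667 [ 569.95249978 -221.5405527   137.96184108] [-0.16971545 -1.19771148  0.45239735]
```

View pics/w7.png

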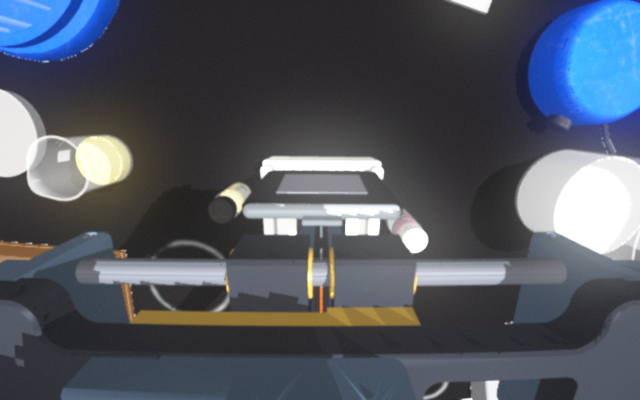

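View pics/s7.png

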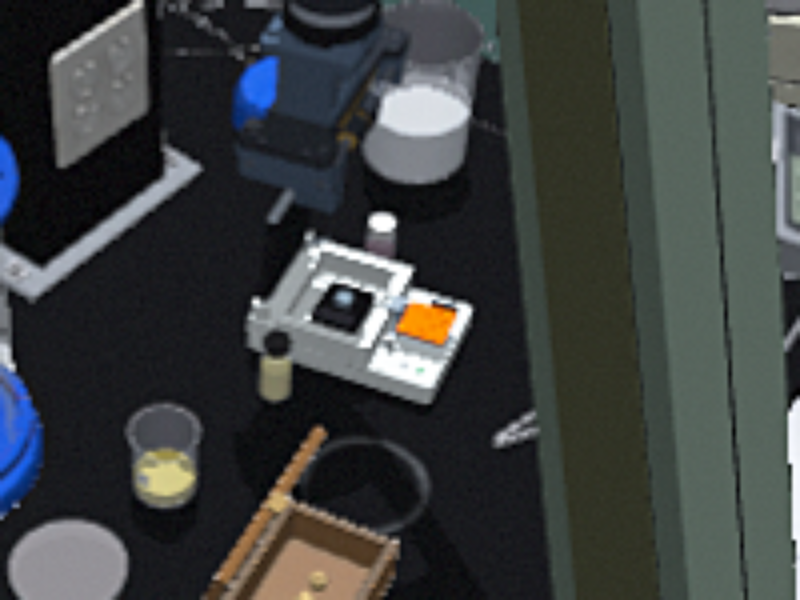

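Call:
drive_tool(motion=[[[0.003, 0.0008, 0], [0, 0, 0]], [[0.0045, 0.0013, 0], [0, 0, 0]], [[0.0045, 0.0013, 0], [0, 0, 0]], [[0.0045, 0.0013, 0], [0, 0, 0]], [[0.0045, 0.0013, 0], [0, 0, 0]], [[0.0045, 0.0013, 0], [0, 0, 0]], [[0.0045, 0.0013, 0], [0, 0, 0]], [[0.002, 0.0005, 0], [0, 0, 0]], [[0, 0, 0], [0, 0, 0]], [[0, 0, 0], [0, 0, 0]]])

```text
time_s: 10.6
ee_pos: [601.3, -212.6, 137.9]
ee_rot: [180.0, -0.0, -74.4]
force: [0.3, -0.2, -0.2]
gripper_width: 0.4
```

```bash
python3 - <<'E'
from workcell import env
import cv2
s=env.state();print(s['time_s'],s['ee_pos'],s['force'])
im=env.grab_frame('wrist'); cv2.imwrite(f"pics/w8.png",im[:,:,::-1])
im=env.grab_frame('scene'); cv2.imwrite(f"pics/s8.png",cv2.resize(im[70:220,280:480,::-1],None,fx=4,fy=4))
E
```

```text
10.6 [ 601.26958298 -212.59995832  137.90133497] [ 0.29747923 -0.24293293 -0.24781442]
```

View pics/w8.png

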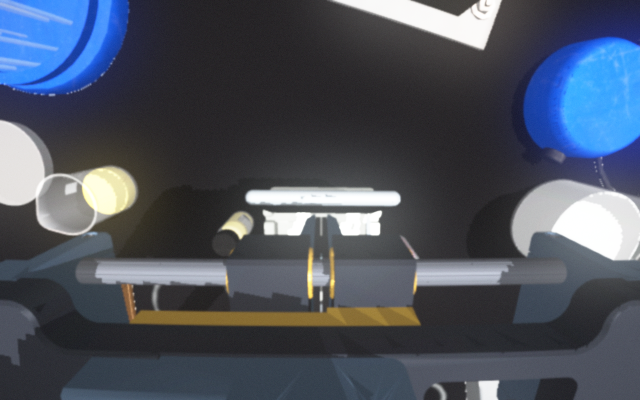

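View pics/s8.png

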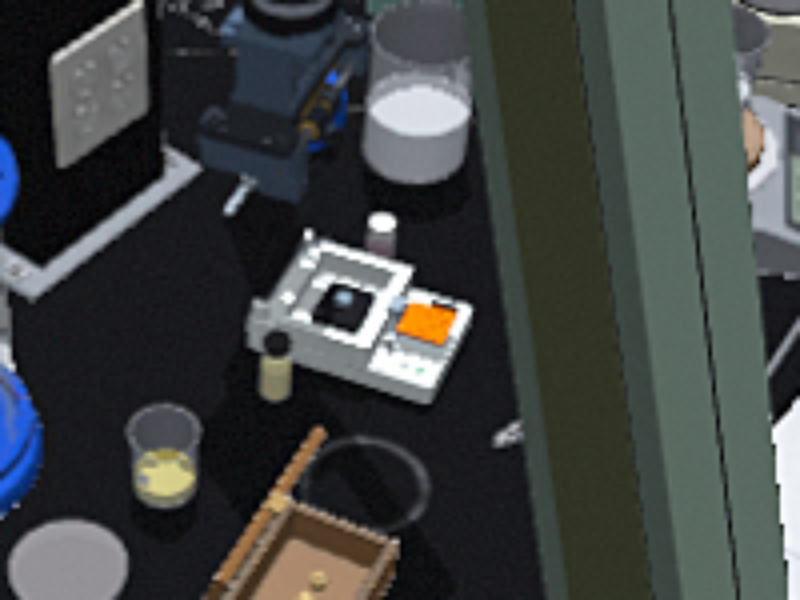

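The lid is past upright: its edge bar is at row 198, behind the hinge line. I'll back the finger away and check.

Call:
drive_tool(motion=[[[-0.002, -0.0005, 0], [0, 0, 0]], [[-0.004, -0.001, 0], [0, 0, 0]], [[-0.008, -0.002, 0], [0, 0, 0]], [[-0.012, -0.003, 0.002], [0, 0, 0]], [[-0.015, -0.004, 0.008], [0, 0, 0]], [[-0.015, -0.004, 0.012], [0, 0, 0]], [[-0.015, -0.004, 0.012], [0, 0, 0]], [[-0.015, -0.004, 0.012], [0, 0, 0]], [[-0.01, -0.003, 0.008], [0, 0, 0]], [[-0.003, -0.001, 0.003], [0, 0, 0]]])

```text
time_s: 11.53
ee_pos: [500.6, -239.9, 196.7]
ee_rot: [-179.9, -0.1, -74.5]
force: [-0.1, 0.4, 0.2]
gripper_width: 0.6
```

```bash
python3 - <<'E'
from workcell import env
import cv2,pickle
s=env.state();print(s['time_s'],s['ee_pos'],s['force'])
p=env.camera_params('wrist'); pickle.dump(p,open('w9.pkl','wb'))
im=env.grab_frame('wrist'); cv2.imwrite(f"pics/w9.png",im[:,:,::-1])
im=env.grab_frame('scene'); cv2.imwrite(f"pics/s9.png",im[:,:,::-1])
E
```

```text
11.5333 [ 500.61094069 -239.90953318  196.73836117] [-0.12074503  0.43505301  0.1514459 ]
```

View pics/w9.png

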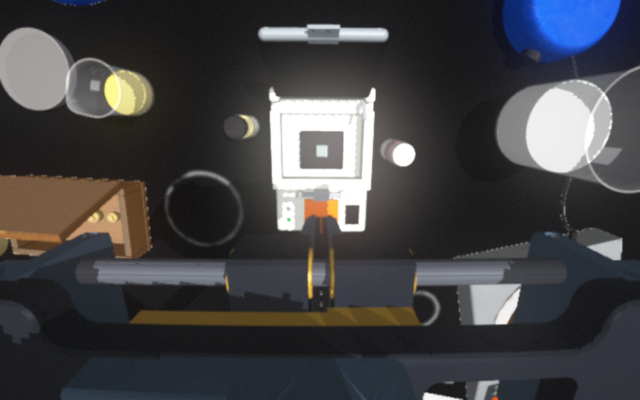

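View pics/s9.png

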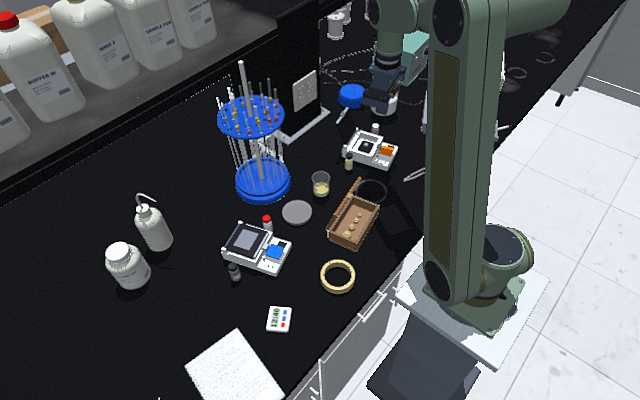

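The lid is open: its edge bar is at (323,34) behind the housing, and nothing is touching it. Next I'll check the opening angle and whether any bystander moved.

```bash
python3 - <<'E'
from h import *
import pickle
p=pickle.load(open('w9.pkl','rb'))
H=np.array([596.8,-213.5,54]);u=np.array([.963,.271,0])
for t in [1.6,1.75,1.85,1.95,2.05]:
    E=H-u*92.5*np.cos(t)+np.array([0,0,92.5*np.sin(t)]); print(t,proj(p,E).round(1))
a=cv2.imread('pics/scene0.png');b=cv2.imread('pics/s9.png')
d=cv2.absdiff(a,b).max(2)>60
n,l,s,c=cv2.connectedComponentsWithStats(d.astype(np.uint8))
for i in range(1,n):
    if s[i,4]>8: print(s[i])
E
```

```text
1.6 [321.1  78.7]
1.75 [321.   58.4]
1.85 [320.9  45.4]
1.95 [320.9  33.3]
2.05 [320.8  22.2]
[367   0  14  23 234]
[411   0   6  20  55]
[417   0  27  13 131]
[461   0   6  15  24]
[466   0   7  11  38]
[469   0  36  34 727]
[549   0   4   9   9]
[571   0   8   3  10]
[595   0  30  33 179]
[442  17   4   5  10]
[464  16   3   6  10]
[375  22  42  29 539]
[439  28   3   7   9]
[616  28  10   5  12]
[ 500   33   48   52 1012]
[451  35   7   9  15]
[437  36   8   7  15]
[487  37   1  10  10]
[448  42  41  35 763]
[374  52  28  19 225]
[369  63   5   7  16]
[398  71   7   4  13]
[467  72  14   5  28]
[ 427   79   46   48 1365]
[371  85  28  30 489]
[362  90   5   8  23]
[492  90  26  71 568]
[336 107  13  17  68]
[343 127  38  28 431]
[452 135   6  30  73]
[446 143   5   7  11]
[376 148  17   8  74]
[372 157  20  10  62]
[468 166  65  95 781]
[423 225  11  35 160]
[474 251  16  12  26]
[ 406  261   67   81 1463]
[427 261  10   5  19]
[497 266  36  70 937]
[455 279  12  15  26]
[470 367   8  17  58]
```

The bar's row (34) matches 1.95 rad (predicted 33.3). The before/after differences are only the arm, its shadows and the orange chamber itself. I'll hand in.

```bash
python3 - <<'E'
from workcell import env
s=env.state();print(s['time_s'],s['force'],s['qvel'].round(2)); print(env.job_done())
E
```

```text
11.6333 [ 0.0194897  -0.21887157 -0.40088408] [ 0.84  1.79  0.01  0.31 -0.53  0.27]
the job is handed in; nothing more can be done
None
```

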